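Wedge the short foot of a rocking gauge stand

TASK

The blue gauge stand rocks because the foot under its yellow dot is too short. Push the orange wedge along the bench, nose first, under that foot until it just takes up the gap and the foot rests on it, without jacking the stand out of level; then press down firmly on the yellow dot for a moment with a fingertip to show that it no longer rocks, and leave the wedge in place. Only push: do not pick up the wedge or the stand, do not shove the stand along, and leave the other things on the bench where they are.

Things in the scene. Friction and masses are not known exactly. Their poses are not given: they have to be found in the camera images.
- stand: Blue dial-gauge stand, loose, 3 kg. Origin on the bench under the middle of its plate, z up. Plate 240 (its x) x 190 (y) x 18 mm, underside 32, top 50 mm up. Four feet, 24 mm across, at x +-100, y +-75 mm; the one at (-100,-75) is short. Column 250 mm tall at (75,45); gauge arm from it to (-46,45), 175 to 235 mm up. About 3 N down on the short corner rocks it about the diagonal; left alone it sits level.
- short_foot (a point): Centre of the underside of the short foot (round, black, 24 mm across), 10 mm above the bench; axes as the stand's.
- press_spot (a point): Centre of the yellow dot (26 mm) on top of the stand's plate, straight above the short foot, 50 mm above the bench; axes as the stand's. A firm press is about 10 N.
- wedge: Loose orange plastic wedge, 90 g, 110 mm long (x), 60 mm wide (y), origin at the centre of its underside, +x to the thin nose. Slope from 2 mm thick at the nose to 24 mm at the heel. It starts on the stand's -y side, nose towards the short foot and 30 to 60 mm short of it, up to 15 mm to one side and 0.15 rad askew.
- wedge_heel (a point): Middle of the wedge's upright heel face (60 mm wide, 24 mm high), 12 mm above the bench; axes as the wedge's. Pushed here, the wedge resists with under 1.5 N while it slides free and with 4 N and steeply more once the foot rests on it (over about 10 N the stand starts to creep along). Friction then keeps it from sliding back.
- wedge_nose (a point): Middle of the wedge's nose edge, 1 mm above the bench. The slope meets the foot when the foot's centre is about 29 mm behind the nose.
- pot: Bystander: white plastic grease pot with black lid, 48 mm across, 55 mm tall, standing. Origin at the centre of its underside.
- fitting_a: Bystander: brass turned fitting, 28 mm across, 45 mm tall, standing. Origin at the centre of its underside.
- fitting_b: Bystander: steel turned fitting, 28 mm across, 45 mm tall, standing. Origin at the centre of its underside.
- driver: Bystander: yellow-handled screwdriver lying on the bench, 190 mm long, along its x axis.
- block: Bystander: aluminium block 50 x 30 x 25 mm. Origin at the centre of its underside.
There are look-alikes about, which are no part of the job. There is more than one size of the wedge; the one meant has the size given above.

How it is judged:
On the way, in this order (a step that is already met when the one before it is completed fails the run):
1. the wedge is under the short foot and touches it, with the stand level (contact force between wedge and stand above 0.3 N and angle between stand's own z axis and vertical below 0.012 rad and x of short_foot in the frame of wedge between 0.005 and 0.037 m and y of short_foot in the frame of wedge between -0.028 and 0.028 m), for 0.2 s.
2. the fingers press down on the stand with more than 3.5 N; the wedge carries more than 3 N and the stand stays level (contact force between the fingers and stand above 3.5 N and contact force between wedge and stand above 3 N and angle between stand's own z axis and vertical below 0.012 rad and x of short_foot in the frame of wedge between 0.005 and 0.037 m and y of short_foot in the frame of wedge between -0.028 and 0.028 m), for 0.2 s.
At the end, for the whole second after the job is handed in: The wedge lies flat on the bench with the short foot resting on its slope (contact over 0.3 N), the stand is within 0.012 rad of level (about 1.4 mm at the foot) and within 25 mm of where it stood, and both are at rest (all of step 1 and distance of stand from where it was at the start of the episode below 0.025 m and height (world z) of wedge below 0.005 m and linear speed of each of wedge, stand below 0.01 m/s); the robot touches nothing.
It fails at once if the wedge is lifted off the bench or tipped over (height (world z) of wedge above 0.012 m or angle between wedge's own z axis and vertical above 0.25 rad).
It fails at once if the stand is shoved more than 25 mm, lifted or tipped (distance of stand from where it was at the start of the episode above 0.025 m or height (world z) of stand above 0.02 m or angle between stand's own z axis and vertical above 0.14 rad).
It fails at once if another loose thing on the bench is moved more than 25 mm (distance of any of pot, fitting_a, fitting_b, driver, block from where it was at the start of the episode above 0.025 m).
It also fails if it takes over 48 s, if anything falls off the work surface, if the arm or the gripper's body presses on something with over 40 N, if the wrist force passes 120 N, or if a joint passes its speed limit or range.

ROBOT

A 7-joint arm with a two-finger parallel gripper is mounted at the origin on the work surface. World frame = base frame: x ahead of the robot, y to its left, z up, the work surface at z = 0. Lengths are in m, angles in rad, forces in N, time in s.
With the tool pointing down it reaches from about 0.425 to 0.8 m from the base axis. Payload 8.3 kg.
Tool frame: the origin (TCP) lies midway between the tips of the shut fingers; the grasp point (between the pads) lies 19 mm behind it; z points along the fingers, y is the line along which they close (so a half turn about z gives the same grasp; the last joint's range is limited). The gripper opens to 85 mm and grips with 20 to 120 N. Pads are 22 mm wide; open, the fingers measure 114 mm over their backs; the gripper's body (76 mm by 85 mm) begins 54 mm behind the grasp point. The pads swing forward as they close: fully open they stand 13 mm farther back than shut.
Start: joints at [-0.063, 0.383, 0.016, 1.37, -0.006, 1.388, -0.046], TCP at [0.625, 0, 0.231] pointing down, gripper open.
Joint ranges: [-2.95, 2.95], [-0.25, 2.06], [-1.52, 1.56], [0.18, 2.33], [-1.44, 4.58], [0.02, 2.06], [-3.01, 3.01]. Speed limits (rad/s): [2.39, 2.39, 3.01, 3.01, 3.14, 3.14, 3.14].

INTERFACE

Orientations are given as a rotation vector (axis times angle).
In Python, from plant import * gives the robot as it stands.
- The arm moves only by the tool drive_tool, never from a script. Its argument "plan" is one flat list of numbers, 7 for each row, row after row: the shift along the tool's x, y, z in mm, then the turn, a rotation vector about the tool's x, y, z in degrees, then the opening, from 0 (shut) to 1 (fully open). A call has 1 to 12 rows; each row is the pose to reach, as a shift and turn from the pose commanded when the call began, along the tool's axes at that moment; what a row does not reach only later rows make up. A row lasts 1/10 s, in which the tool goes at most 50 mm and 8.59 degrees, less where a joint would pass 70% of its speed; a pose out of reach is approached as far as the arm can. A call with a gripper value outside its range is refused whole. The fingers move at their own pace and stop on an object; the grip force is fixed at half the most. Time passes only in rows, so rows that repeat a pose let the fingers close. It gives the time, the measured TCP pose, the force, the opening and the grip force at its end, in the units of the state.
- observe(): the state, without advancing time (a new reading comes with each control period).
- read_camera(name): name is "scene" or "side" or "wrist"; returns the picture (400x640x3 uint8, blue, green, red); there is no depth.
- get_calibration(name): a dict with "fx", "fy", "cx", "cy" (pixels), "cam_to_world" (4x4, takes a point from camera to world coordinates); the wrist camera has in their place "T_tool_cam" (4x4, takes a point from camera to tool coordinates, whose origin is the TCP and whose axes are the flange's). Camera axes: x right, y down, z forward; pixel columns grow to the right and rows downward; lengths in m; the calibration is good to about 2 mm. The wrist camera is an equidistant fisheye: a pixel r from the principal point sees the ray r / f radians off the axis. A picture is of the moment at which its call begins: read the wrist's pose just before it. get_calibration takes no time and is no camera call.
- hand_in(): hands the job in; it is judged then, once.
The state is a dict: "t": time; "joint_positions": joint angles; "joint_velocities": joint speeds; "tau": joint torques, N m; "position": TCP position; "eef_rot": TCP orientation; "contact_force": force on the tool from outside, world axes, zero at the start; "ft_torque": the same for the moment, N m; "finger_gap": finger opening in m; "grasp_force": force on a finger pad.
Only numpy, scipy, OpenCV 4.12 (cv2) and the standard library are available. Lean on these libraries where they do the work, as an engineer would, in place of code of your own. Each camera call takes 0.05 s, during which the arm holds its last target. There are 200 camera calls.

## Working session

There is one attempt and no reset: what is moved stays moved. The work goes in short steps, Python scripts to look and compute and a tool call to move; the robot and the scene stay as the last step left them, time stands still between calls to the robot, and variables do not carry over. Pictures are saved under pics/ and viewed, at most 10 in all, crops included, and the job is handed in when it is done.

Besides the shell and the picture viewer there is one more tool, called as name(argument=value, ...) on one line, values as JSON. drive_tool: Moves the arm, as the interface text tells. Its arguments: {"type":"object","properties":{"plan":{"type":"array","items":{"type":"number"}}},"required":["plan"]}

```bash
mkdir -p pics
python3 - <<'E'
from plant import *
import cv2,json
s=observe();print(s)
for n in("scene","side"):
    cv2.imwrite(f"pics/{n}0.png",read_camera(n));print(n,get_calibration(n))
print(get_calibration("wrist"))
E
```

```text
{'t': 0.0, 'joint_positions': array([-0.06289895,  0.38423379,  0.01636989,  1.37116379, -0.00626969,
        1.38824024, -0.04645942]), 'joint_velocities': array([-0.00113116, -0.00016642,  0.00093148,  0.00031005, -0.00148433,
       -0.00122587,  0.0002967 ]), 'tau': array([-4.50568632e-04, -6.27588844e+01,  8.43669288e-01, -3.71825659e+01,
        1.65239023e-02,  1.39937960e-02, -1.08329079e-04]), 'position': array([6.24479195e-01, 2.59088272e-05, 2.30277229e-01]), 'eef_rot': array([-2.22035163, -2.2206015 ,  0.00228685]), 'contact_force': array([ 0.77216503,  0.53910407, -0.20749509]), 'ft_torque': array([ 0.01223424, -0.01757427,  0.01132875]), 'grasp_force': 0.0, 'finger_gap': 0.08541354753004325}
scene {'fx': 431.7723052953207, 'fy': 431.7723052953207, 'cx': 312.5676034858492, 'cy': 202.93191014088993, 'cam_to_world': array([[ 0.79586265,  0.44915599, -0.40603145,  1.00750621],
       [ 0.60535211, -0.57663512,  0.54867182, -0.60536325],
       [ 0.01230724, -0.6824594 , -0.73081988,  0.88421358],
       [ 0.        ,  0.        ,  0.        ,  1.        ]])}
side {'fx': 407.86408550337546, 'fy': 407.86408550337546, 'cx': 312.35764621459856, 'cy': 200.15726049274903, 'cam_to_world': array([[-0.94341836, -0.23693769,  0.23199642,  0.3075276 ],
       [-0.33157546,  0.6647083 , -0.66949279,  0.75434138],
       [ 0.00441813, -0.70853611, -0.70566073,  0.83378524],
       [ 0.        ,  0.        ,  0.        ,  1.        ]])}
{'fx': 309.70691628693146, 'fy': 309.70691628693146, 'cx': 317.84724218091526, 'cy': 198.0812533902967, 'T_tool_cam': array([[ 7.50665809e-04, -9.59871695e-01, -2.80438525e-01,
         7.17835935e-02],
       [ 9.99999008e-01,  3.86255401e-04,  1.35469774e-03,
        -5.58532626e-04],
       [-1.19201512e-03, -2.80439264e-01,  9.59871032e-01,
        -1.43402429e-01],
       [ 0.00000000e+00,  0.00000000e+00,  0.00000000e+00,
         1.00000000e+00]])}
```

View pics/scene0.png

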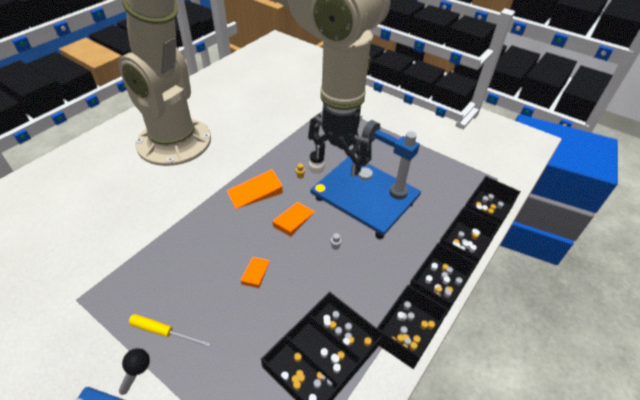

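View pics/side0.png

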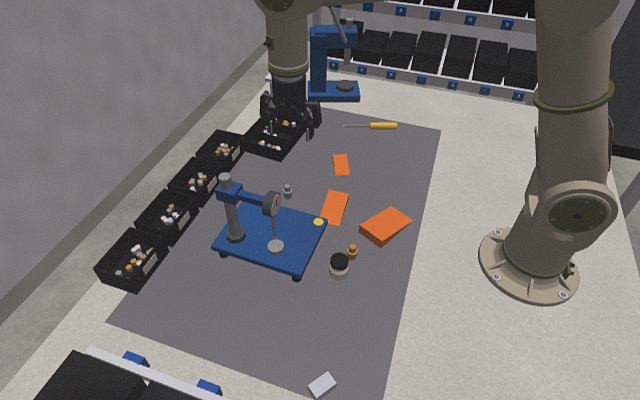

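```bash
cat > h.py <<'E'
import numpy as np,cv2
from plant import *
def ray2plane(n,px,z):
    c=get_calibration(n);T=c["cam_to_world"]
    d=T[:3,:3]@np.array([(px[0]-c["cx"])/c["fx"],(px[1]-c["cy"])/c["fy"],1])
    o=T[:3,3];return (o+d*(z-o[2])/d[2])[:2]
E
python3 - <<'E'
import cv2
a=cv2.imread("pics/scene0.png")[140:290,220:430];cv2.imwrite("pics/sc.png",cv2.resize(a,(798,570),interpolation=cv2.INTER_CUBIC))
a=cv2.imread("pics/side0.png")[150:300,205:415];cv2.imwrite("pics/si.png",cv2.resize(a,(798,570),interpolation=cv2.INTER_CUBIC))
E
```

```text
(no output)
```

View pics/sc.png

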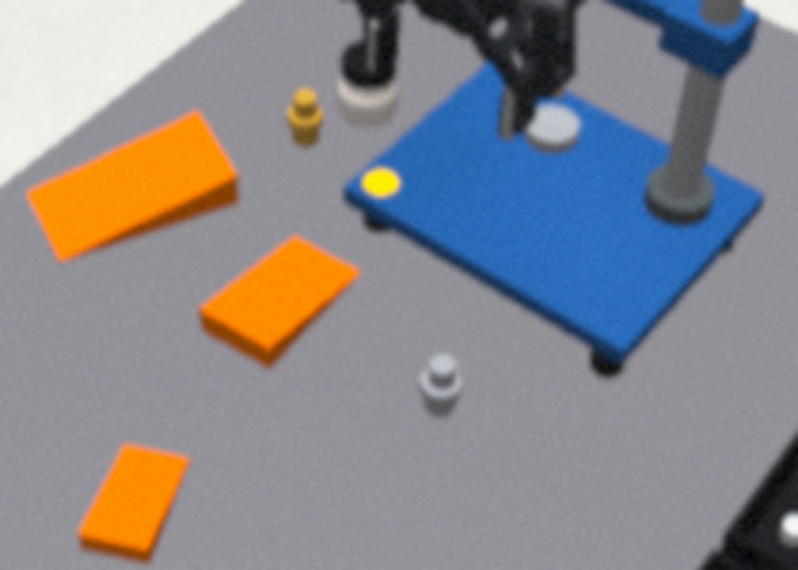

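View pics/si.png

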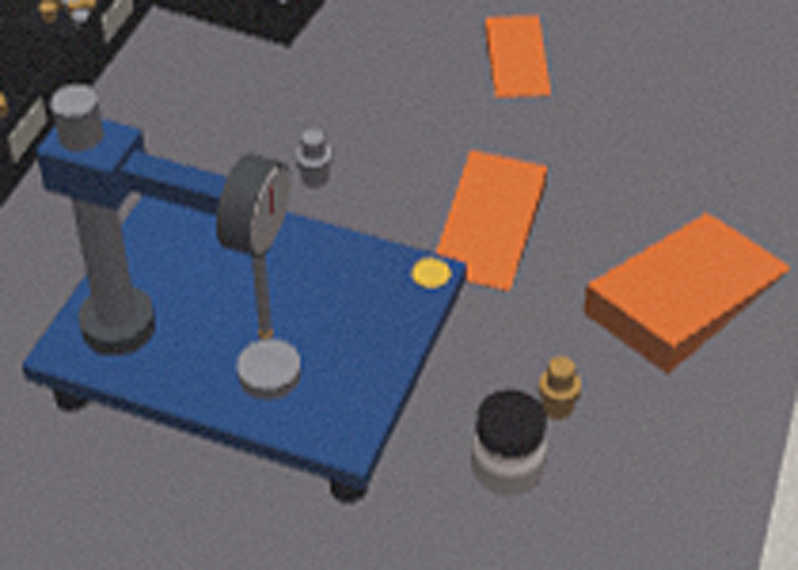

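```bash
cat > m.py <<'E'
from h import *
A=lambda p:(220+(p[0]+.5)/3.8-.5,140+(p[1]+.5)/3.8-.5)
B=lambda p:(205+(p[0]+.5)/3.8-.5,150+(p[1]+.5)/3.8-.5)
for nm,n,f,p,z in [("dot","scene",A,(380,182),.05),("dot","side",B,(431,272),.05),
 ("pl -x-y","scene",A,(347,189),.05),("pl +x-y","scene",A,(621,350),.05),("pl +x+y","scene",A,(763,198),.05),
 ("pl -x-y","side",B,(467,265),.05),("pl -x+y","side",B,(360,472),.05),("pl +x+y","side",B,(24,367),.05),
 ("nose a","scene",A,(298,236),.002),("nose b","scene",A,(358,271),.002),("heel a","scene",A,(201,310),.024),("heel b","scene",A,(270,350),.024),
 ("heelbot b","scene",A,(268,364),0),("heelbot a","scene",A,(204,322),0),
 ("nose a","side",B,(512,289),.002),("heel b","side",B,(470,151),.024),("heel a","side",B,(547,165),.024),
 ("brass top","scene",A,(304,96),.045),("brass top","side",B,(563,362),.045),("steel","scene",A,(443,362),.045),("steel","side",B,(314,135),.045),("pot","side",B,(511,415),.055),
 ("small wedge","scene",A,(135,490),.01),("big wedge","side",B,(690,270),.03)]:
    print(nm,n,(1000*ray2plane(n,f(p),z)).round(1))
E
python3 m.py
```

```text
dot scene [524.4  78.7]
dot side [525.7  78.7]
pl -x-y scene [510.   58.4]
pl +x-y scene [742.3  50.8]
pl +x+y scene [750.4 234.5]
pl -x-y side [504.6  64.3]
pl -x+y side [513.6 247.8]
pl +x+y side [745.7 244.3]
nose a scene [482.5  35.6]
nose b scene [538.4  35.1]
heel a scene [486.5 -76.1]
heel b scene [546.5 -74.5]
heelbot b scene [540.4 -70.1]
heelbot a scene [480.9 -68.5]
nose a side [479.2  33.4]
heel b side [545.  -71.1]
heel a side [485.6 -76. ]
brass top scene [420.4 121.6]
brass top side [420.9 120.2]
steel scene [653.6 -25.8]
steel side [654.1 -27.1]
pot side [438.8 179.8]
small wedge scene [ 543.8 -207.6]
big wedge side [361.   -1.2]
```

drive_tool(plan=[-38, -37, 0, 0, 0, 0, 0.3, -76, -74, 30, 0, 0, 0, 0.3, -115, -112, 60, 0, 0, 0, 0.3, -115, -112, 100, 0, 0, 0, 0.3, -115, -112, 140, 0, 0, 0, 0.3, -115, -112, 175, 0, 0, 0, 0.3, -115, -112, 200, 0, 0, 0, 0.3, -115, -112, 215, 0, 0, 0, 0.3, -115, -112, 222, 0, 0, 0, 0.3, -115, -112, 222, 0, 0, 0, 0.3, -115, -112, 222, 0, 0, 0, 0.3])

```text
t: 1.2
position: [0.5135, -0.1151, 0.01]
eef_rot: [2.221, 2.221, 0.001]
contact_force: [-0.6, -0.5, -0.0]
finger_gap: 0.0257
grasp_force: 0.0
```

Run:
```python
from h import *
a=read_camera("scene")[140:290,200:410];cv2.imwrite("pics/sc1.png",cv2.resize(a,(798,570),interpolation=cv2.INTER_CUBIC))
s=observe();print(s['position'],s['eef_rot'],s['contact_force'],s['finger_gap'])
```

```text
[ 0.51376934 -0.11509515  0.01028949] [2.22053367e+00 2.22055936e+00 1.51202319e-03] [-0.34729552 -1.00583911  0.56464647] 0.02542721025601385
```

View pics/sc1.png

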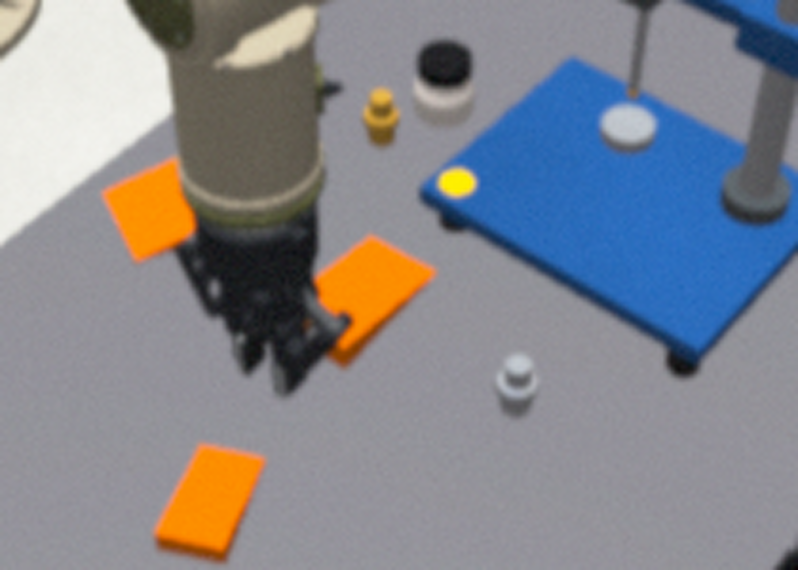

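drive_tool(plan=[0, -9, 0, 0, 0, 6, 0.3, 10, -8, 0, 0, 0, 6, 0.3, 20, -7, 0, 0, 0, 6, 0.3, 25, -6.4, 0, 0, 0, 6, 0.3, 30, -5.8, 0, 0, 0, 6, 0.3, 35, -5.3, 0, 0, 0, 6, 0.3, 40, -4.8, 0, 0, 0, 6, 0.3, 45, -4.3, 0, 0, 0, 6, 0.3, 50, -3.7, 0, 0, 0, 6, 0.3, 55, -3.2, 0, 0, 0, 6, 0.3, 60, -2.7, 0, 0, 0, 6, 0.3, 60, -2.7, 0, 0, 0, 6, 0.3])

```text
t: 2.45
position: [0.5104, -0.0537, 0.0092]
eef_rot: [-2.333, -2.103, -0.001]
contact_force: [-0.3, -0.1, -0.0]
finger_gap: 0.0254
grasp_force: 0.0
```

Run:
```python
from h import *
a=np.hstack([cv2.resize(read_camera("scene")[140:250,250:350],(400,440),interpolation=cv2.INTER_CUBIC),cv2.resize(read_camera("side")[170:280,290:390],(400,440),interpolation=cv2.INTER_CUBIC)])
cv2.imwrite("pics/c2.png",a)
s=observe();print(s['position'],s['eef_rot'],s['contact_force'],s['finger_gap'])
```

```text
[ 0.51023042 -0.05455491  0.00919004] [-2.33374061e+00 -2.10260323e+00 -7.79118870e-05] [-1.03737616 -0.05283234  0.17090049] 0.025630210963628865
```

View pics/c2.png

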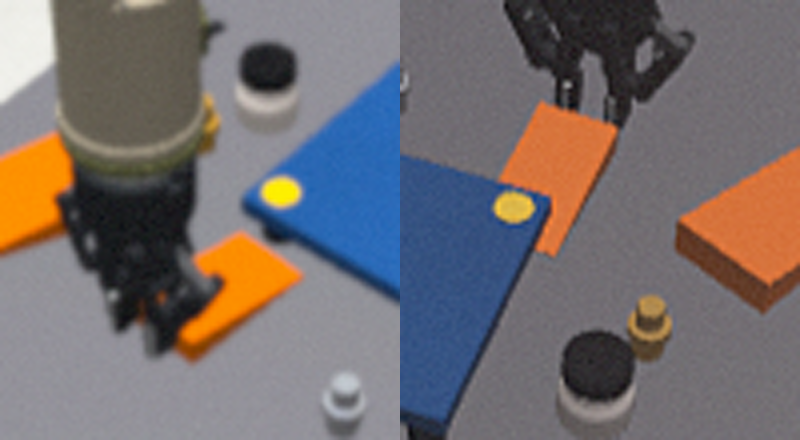

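```bash
cat > m2.py <<'E'
from h import *
A=lambda p:(250+(p[0]+.5)/4-.5,140+(p[1]+.5)/4-.5)
B=lambda p:(290+(p[0]+.5)/4-.5,170+(p[1]+.5)/4-.5)
for nm,n,f,p,z in [("dot","scene",A,(281,192),.05),("dot","side",B,(113,207),.05),("nose a","scene",A,(242,232),.002),("nose b","scene",A,(302,275),.002),("heel b bot","scene",A,(192,362),0),("heel b","side",B,(142,101),.024),("heel a","side",B,(219,128),.024),("nose a","side",B,(151,256),.002)]:
    print(nm,n,(1000*ray2plane(n,f(p),z)).round(1))
E
python3 m2.py
```

```text
dot scene [525.1  78.8]
dot side [526.   79.4]
nose a scene [499.5  69.1]
nose b scene [557.2  61.9]
heel b bot scene [544.6 -44.1]
heel b side [546.5 -46.3]
heel a side [487.2 -38.6]
nose a side [501.2  71.2]
```

drive_tool(plan=[5, 0, 0, 0, 0, 0, 0.3, 10, 0, 0, 0, 0, 0, 0.3, 15, 0, 0, 0, 0, 0, 0.3, 19, 0, 0, 0, 0, 0, 0.3, 23, 0, 0, 0, 0, 0, 0.3, 26, 0, 0, 0, 0, 0, 0.3, 29, 0, 0, 0, 0, 0, 0.3, 31, 0, 0, 0, 0, 0, 0.3, 33, 0, 0, 0, 0, 0, 0.3, 34, 0, 0, 0, 0, 0, 0.3, 34, 0, 0, 0, 0, 0, 0.3, 34, 0, 0, 0, 0, 0, 0.3])

```text
t: 3.75
position: [0.5139, -0.0211, 0.0094]
eef_rot: [-2.335, -2.102, -0.0]
contact_force: [-0.5, 0.1, 0.6]
finger_gap: 0.0256
grasp_force: 0.0
```

drive_tool(plan=[1, 0, 0, 0, 0, 0, 0.3, 2, 0, 0, 0, 0, 0, 0.3, 3, 0, 0, 0, 0, 0, 0.3, 3, 0, 0, 0, 0, 0, 0.3, 3, 0, 0, 0, 0, 0, 0.3])

```text
t: 4.25
position: [0.5142, -0.018, 0.0093]
eef_rot: [-2.334, -2.102, -0.0]
contact_force: [-0.0, -0.6, 0.0]
finger_gap: 0.0257
grasp_force: 0.2
```

drive_tool(plan=[1, 0, 0, 0, 0, 0, 0.3, 1, 0, 0, 0, 0, 0, 0.3, 1, 0, 0, 0, 0, 0, 0.3])

```text
t: 4.55
position: [0.5143, -0.0171, 0.0093]
eef_rot: [-2.334, -2.102, -0.0]
contact_force: [0.6, -1.2, 0.5]
finger_gap: 0.0257
grasp_force: 0.4
```

drive_tool(plan=[1, 0, 0, 0, 0, 0, 0.3, 1, 0, 0, 0, 0, 0, 0.3, 1, 0, 0, 0, 0, 0, 0.3])

```text
t: 4.85
position: [0.5144, -0.0161, 0.0093]
eef_rot: [-2.335, -2.102, -0.0]
contact_force: [0.1, -0.8, 1.3]
finger_gap: 0.0256
grasp_force: 0.5
```

drive_tool(plan=[1, 0, 0, 0, 0, 0, 0.3, 1, 0, 0, 0, 0, 0, 0.3, 1, 0, 0, 0, 0, 0, 0.3])

```text
t: 5.15
position: [0.5145, -0.0151, 0.0093]
eef_rot: [-2.334, -2.102, -0.0]
contact_force: [0.4, -0.8, 0.5]
finger_gap: 0.0255
grasp_force: 0.5
```

drive_tool(plan=[1, 0, 0, 0, 0, 0, 0.3, 1, 0, 0, 0, 0, 0, 0.3, 1, 0, 0, 0, 0, 0, 0.3])

```text
t: 5.45
position: [0.5146, -0.014, 0.0093]
eef_rot: [-2.334, -2.102, -0.0]
contact_force: [-0.1, -0.7, 1.3]
finger_gap: 0.0253
grasp_force: 0.5
```

drive_tool(plan=[0.7, 0, 0, 0, 0, 0, 0.3, 0.7, 0, 0, 0, 0, 0, 0.3, 0.7, 0, 0, 0, 0, 0, 0.3])

```text
t: 5.75
position: [0.5146, -0.0134, 0.0093]
eef_rot: [-2.334, -2.102, -0.0]
contact_force: [0.6, -1.2, 0.2]
finger_gap: 0.0255
grasp_force: 0.5
```

drive_tool(plan=[0.7, 0, 0, 0, 0, 0, 0.3, 0.7, 0, 0, 0, 0, 0, 0.3, 0.7, 0, 0, 0, 0, 0, 0.3])

```text
t: 6.05
position: [0.5147, -0.0128, 0.0092]
eef_rot: [-2.335, -2.102, 0.0]
contact_force: [-1.1, -1.8, 0.7]
finger_gap: 0.0252
grasp_force: 0.9
```

drive_tool(plan=[0.5, 0, 0, 0, 0, 0, 0.3, 0.5, 0, 0, 0, 0, 0, 0.3, 0.5, 0, 0, 0, 0, 0, 0.3])

```text
t: 6.35
position: [0.5147, -0.0126, 0.0093]
eef_rot: [2.335, 2.102, -0.0]
contact_force: [-0.6, -3.2, 0.9]
finger_gap: 0.0257
grasp_force: 1.5
```

drive_tool(plan=[0.5, 0, 0, 0, 0, 0, 0.3, 0.5, 0, 0, 0, 0, 0, 0.3, 0.5, 0, 0, 0, 0, 0, 0.3])

```text
t: 6.65
position: [0.5148, -0.0122, 0.0093]
eef_rot: [2.335, 2.102, -0.0]
contact_force: [-0.7, -4.4, 2.5]
finger_gap: 0.0253
grasp_force: 2.4
```

drive_tool(plan=[0.4, 0, 0, 0, 0, 0, 0.3, 0.4, 0, 0, 0, 0, 0, 0.3, 0.4, 0, 0, 0, 0, 0, 0.3, 0.4, 0, 0, 0, 0, 0, 0.3])

```text
t: 7.05
position: [0.5148, -0.0119, 0.0093]
eef_rot: [2.335, 2.102, -0.001]
contact_force: [-1.1, -4.9, 1.6]
finger_gap: 0.0255
grasp_force: 2.7
```

drive_tool(plan=[-3, 0, 0, 0, 0, 0, 0.3, -12, 0, 0, 0, 0, 0, 0.3, -25, 0, 0, 0, 0, 0, 0.3, -25, 0, -30, 0, 0, 0, 0.3, -25, 0, -70, 0, 0, 0, 0, -25, 0, -110, 0, 0, 0, 0, -25, 0, -110, 0, 0, -8, 0, -25, 0, -110, 0, 0, -16, 0, -25, 0, -110, 0, 0, -24, 0, -25, 0, -110, 0, 0, -32, 0, -25, 0, -110, 0, 0, -40, 0, -25, 0, -110, 0, 0, -40, 0])

```text
t: 8.25
position: [0.512, -0.0372, 0.1192]
eef_rot: [-1.473, -2.775, -0.0]
contact_force: [0.2, -0.2, 0.3]
finger_gap: -0.0001
grasp_force: 0.0
```

drive_tool(plan=[0, 0, 0, 0, 0, -8, 0, 0, 0, 0, 0, 0, -16, 0, 0, 0, 0, 0, 0, -24, 0, 0, 0, 0, 0, 0, -32, 0, 0, 0, 0, 0, 0, -40, 0, 0, 0, 0, 0, 0, -44, 0, 0, 0, 0, 0, 0, -44, 0])

```text
t: 8.95
position: [0.5121, -0.0368, 0.1192]
eef_rot: [-0.334, -3.124, -0.0]
contact_force: [0.2, -0.1, -0.4]
finger_gap: 0.0001
grasp_force: 0.0
```

Run:
```python
from h import *
from scipy.spatial.transform import Rotation as R
a=np.hstack([cv2.resize(read_camera("scene")[140:250,250:350],(400,440),interpolation=cv2.INTER_CUBIC),cv2.resize(read_camera("side")[170:280,290:390],(400,440),interpolation=cv2.INTER_CUBIC)])
cv2.imwrite("pics/c3.png",a)
s=observe();M=R.from_rotvec(s['eef_rot']).as_matrix();print(s['position'],M.round(3),s['contact_force'],s['finger_gap'])
print(1000*M.T@(np.array([.5255,.079,.060])-s['position']))
```

```text
[ 0.51214789 -0.03668279  0.11922809] [[-0.977  0.213 -0.   ]
 [ 0.213  0.977  0.   ]
 [ 0.     0.    -1.   ]] [ 0.24548764 -0.23825854  0.693777  ] 0.00013141357822047412
[ 11.58324587 115.86894778  59.23655565]
```

View pics/c3.png

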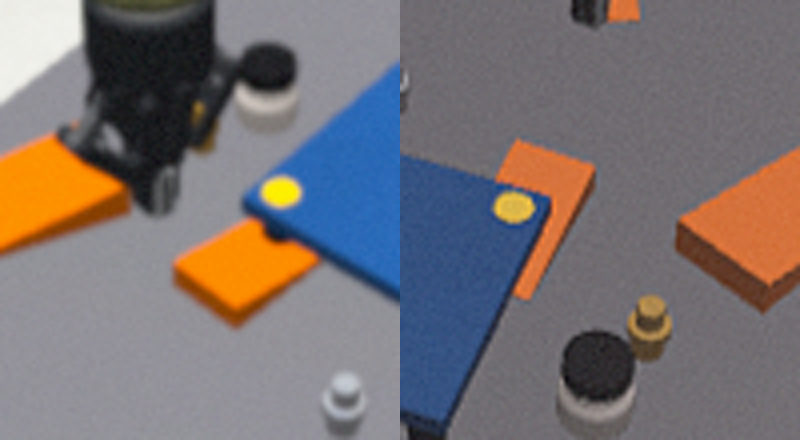

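The wedge sits centred under the foot and the dot hasn't moved: it is at (281,192) in the scene half and (113,207) in the side half. Next I press on it.

drive_tool(plan=[4, 39, 0, 0, 0, 0, 0, 8, 78, 0, 0, 0, 0, 0, 11.6, 116, 10, 0, 0, 0, 0, 11.6, 116, 35, 0, 0, 0, 0, 11.6, 116, 52, 0, 0, 0, 0, 11.6, 116, 60, 0, 0, 0, 0, 11.6, 116, 64, 0, 0, 0, 0, 11.6, 116, 64, 0, 0, 0, 0])

```text
t: 9.85
position: [0.5251, 0.0793, 0.0553]
eef_rot: [-0.331, -3.124, 0.0]
contact_force: [-0.1, -0.2, 0.3]
finger_gap: -0.0002
grasp_force: 0.0
```

drive_tool(plan=[0, 0, 1, 0, 0, 0, 0, 0, 0, 2, 0, 0, 0, 0, 0, 0, 3, 0, 0, 0, 0, 0, 0, 3, 0, 0, 0, 0, 0, 0, 3, 0, 0, 0, 0])

```text
t: 10.35
position: [0.5251, 0.0796, 0.0524]
eef_rot: [0.328, 3.124, 0.0]
contact_force: [-0.2, 0.2, 1.2]
finger_gap: -0.0001
grasp_force: 0.0
```

drive_tool(plan=[0, 0, 0.5, 0, 0, 0, 0, 0, 0, 1, 0, 0, 0, 0, 0, 0, 1.5, 0, 0, 0, 0, 0, 0, 2, 0, 0, 0, 0, 0, 0, 2, 0, 0, 0, 0])

```text
t: 10.85
position: [0.525, 0.0796, 0.0502]
eef_rot: [-0.328, -3.124, -0.0]
contact_force: [-0.5, 0.6, 0.5]
finger_gap: 0.0001
grasp_force: 0.0
```

drive_tool(plan=[0, 0, 0.5, 0, 0, 0, 0, 0, 0, 0.5, 0, 0, 0, 0, 0, 0, 0.5, 0, 0, 0, 0])

```text
t: 11.15
position: [0.525, 0.0796, 0.0501]
eef_rot: [0.328, 3.124, 0.0]
contact_force: [-3.2, -0.3, 5.8]
finger_gap: 0.0002
grasp_force: 2.7
```

drive_tool(plan=[0, 0, 0.4, 0, 0, 0, 0, 0, 0, 0.4, 0, 0, 0, 0, 0, 0, 0.4, 0, 0, 0, 0, 0, 0, 0.4, 0, 0, 0, 0, 0, 0, 0.4, 0, 0, 0, 0])

```text
t: 11.65
position: [0.525, 0.0796, 0.05]
eef_rot: [0.328, 3.124, -0.0]
contact_force: [-3.4, -0.2, 8.9]
finger_gap: 0.0002
grasp_force: 4.5
```

drive_tool(plan=[0, 0, 0.2, 0, 0, 0, 0, 0, 0, 0.2, 0, 0, 0, 0, 0, 0, 0.2, 0, 0, 0, 0, 0, 0, 0.2, 0, 0, 0, 0, 0, 0, 0.2, 0, 0, 0, 0])

```text
t: 12.15
position: [0.525, 0.0796, 0.05]
eef_rot: [0.328, 3.124, 0.0]
contact_force: [-4.6, -1.7, 10.5]
finger_gap: -0.0003
grasp_force: 5.3
```

drive_tool(plan=[0, 0, -2, 0, 0, 0, 0, 0, 0, -10, 0, 0, 0, 0, 0, 0, -30, 0, 0, 0, 0, 0, 0, -60, 0, 0, 0, 0, 0, -40, -65, 0, 0, 0, 0, 0, -85, -65, 0, 0, 0, 0, 0, -130, -65, 0, 0, 0, 0, 0, -150, -65, 0, 0, 0, 0, 0, -150, -65, 0, 0, 0, 0])

```text
t: 13.05
position: [0.4931, -0.0714, 0.1146]
eef_rot: [0.338, 3.123, -0.002]
contact_force: [0.2, 0.8, -0.4]
finger_gap: -0.0
grasp_force: 0.0
```

Run:
```python
from h import *
a=np.hstack([cv2.resize(read_camera("scene")[140:250,250:350],(400,440),interpolation=cv2.INTER_CUBIC),cv2.resize(read_camera("side")[170:280,290:390],(400,440),interpolation=cv2.INTER_CUBIC)])
cv2.imwrite("pics/c4.png",a)
s=observe();print(s['t'],s['position'],s['contact_force'])
```

```text
13.15 [ 0.49399135 -0.06700771  0.11450963] [-0.9789689   0.425833   -0.39806936]
```

View pics/c4.png

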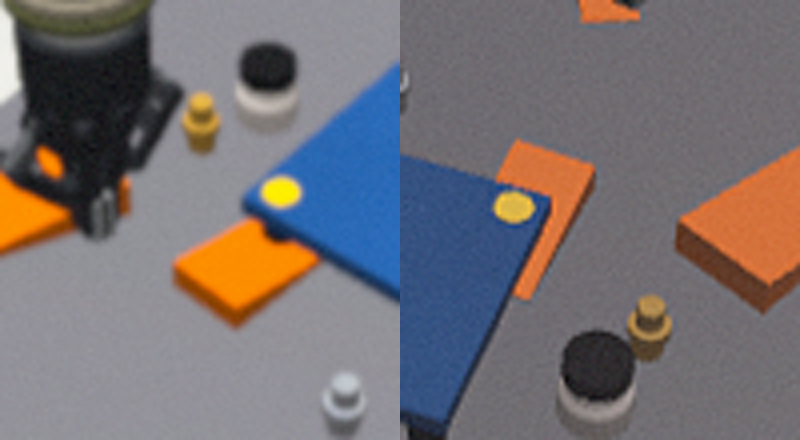

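The picture is unchanged: the wedge is in place, the stand hasn't moved, and the bystanders in view are where they were.

```bash
python3 -c "
from plant import *
print(hand_in())"
```

```text
the job is handed in; nothing more can be done
None
```

I pushed the wedge under the short foot until it resisted with about 5 N, pressed the yellow dot with about 10 N, backed the arm clear and handed the job in. The stand did not visibly move in the last pictures, but `hand_in` gave no verdict, and I could not measure how hard the foot still rests on the wedge.

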